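Clock a notched calibration insert into a microscope stage's sprung keyed nest

ROBOT

A 6-joint arm with a two-finger parallel gripper is mounted at the origin on the work surface. World frame = base frame: x ahead of the robot, y to its left, z up, the work surface at z = 0. Lengths are in m, angles in degrees, forces in N, time in s.
With the tool pointing down it reaches from about 0.35 to 0.725 m from the base axis. Payload 6 kg.
Tool frame: the origin (TCP) lies on the mounting face of the last link; the fingertips stand 173 mm ahead of it and the grasp point (between the pads) lies 155 mm ahead of it; z points along the fingers, y is the direction in which the jaws open and shut (so a half turn about z gives the same grasp; the last joint's range is limited). The gripper opens to 85 mm and grips with 20 to 120 N. Pads are 22 mm wide; open, the fingers measure 114 mm over their backs; the gripper's body (76 mm by 85 mm) begins 54 mm behind the grasp point. The pads swing forward as they close: fully open they stand 13 mm farther back than shut.
Start: joints at [-51.755, 2.303, 4.859, 0, -92.561, -19.12], TCP at [0.197, -0.567, 0.405] pointing down, gripper open.
Joint ranges: [-146.85, 146.85], [-73.84, 115.35], [-62.03, 85.46], [-188.31, 113.3], [-161.28, -10.13], [-171.36, 171.36]. Speed limits (degrees/s): [147.25, 147.25, 172.46, 180, 180, 180].

INTERFACE

Orientations are given as a 3x3 rotation matrix whose columns are the frame's x, y, z axes.
In Python, from cell import bot gives the robot as it stands.
- The arm moves only by the tool move_arm, never from a script. Its argument "motion" is a list of rows, each an object of numbers: "tx", "ty", "tz": the shift along the tool's x, y, z in m; "ax", "ay", "az": the turn, a rotation vector about the tool's x, y, z in degrees; "claw": the finger opening in m, from 0 to 0.0854. A call has 1 to 5 rows; each row shifts and turns the commanded pose from where the row before left it, along the tool's axes as they then stand; what a row does not reach is not made up. A row lasts 1/12 s, in which the tool goes at most 41.7 mm and 7.16 degrees, less where a joint would pass 70% of its speed; a pose out of reach is approached as far as the arm can. A call with a gripper value outside its range is refused whole. The fingers move at their own pace and stop on an object; the grip force is fixed at half the most. Time passes only in rows, so rows that do not move let the fingers close. It gives the time, the measured TCP pose, the force and the opening at its end, in the units of the state.
- bot.sense(): the state, without advancing time (a new reading comes with each control period).
- bot.capture(name): name is "scene" or "top" or "wrist"; returns a dict with "image" (420x560x3 uint8, blue, green, red), "fx", "fy", "cx", "cy" (pixels), "rvec" (rotation vector, rad) and "tvec" (3), from world to camera coordinates, as OpenCV has them. Camera axes: x right, y down, z forward; pixel columns grow to the right and rows downward; lengths in m; the calibration is good to about 2 mm. A picture is of the moment at which its call begins. There is no depth.
- bot.job_done(): hands the job in, once; it reports no verdict.
The state is a dict: "time_s": time; "joint_pos": joint angles; "qd": joint speeds; "joint_torque": joint torques, N m; "position": TCP position; "ee_rot": TCP orientation; "wrist_force": force on the tool from outside, world axes, zero at the start; "moment": the same for the moment, N m; "gripper_width": finger opening in m.
Only numpy, scipy, OpenCV 4.12 (cv2) and the standard library are available. Lean on these libraries where they do the work, as an engineer would, in place of code of your own. Each camera call takes 0.05 s, during which the arm holds its last target.

TASK

Pick up the round notched calibration insert by its handle bar and lower it into the sprung nest on the black microscope stage. Turn it there under light pressure, feeling for the angle at which its notches meet the nest's keys, until it sinks fully home and level; then let go. Never press or wrench the delicate nest hard, and leave everything else where it stands.

Things in the scene. Friction and masses are not known exactly. Their poses are not given: they have to be found in the camera images.
- insert: Loose round aluminium calibration insert, 0.15 to 0.3 kg: disc 70 mm across, 12 mm thick, with a handle bar on top. Origin: centre of its underside, z up. Three notches through its rim, 10 mm wide and 10 mm deep, lie at 0, 110 and 235 degrees counter-clockwise (from above) from its x axis: unevenly spaced, so only one orientation fits the nest. It starts on the mat.
- handle (a point): middle of the insert's upright flat handle bar, 40 mm above the insert's origin; axes as the insert's. The bar is 34 mm long along x, 12 mm thick along y, and spans 12 to 54 mm above the insert's origin. Grip it across the 12 mm, fingertips 20 mm or more above the insert's origin, so that they stay above the nest's rim.
- stage: Fixed black microscope stage on the bench, 160 x 160 mm, top 45 mm high; origin: centre of its underside, z up. On its middle stands the nest, an aluminium cup on a spring that takes the insert. The nest is delicate: more than 35 N on it, down, sideways or by wedging (its contacts summed), damages it.
- seat (a point): centre of the cup's floor, unloaded, 58 mm above the stage's origin, where the insert's origin belongs; axes as the stage's. Bore 72.6 mm wide, rim 16.5 mm above the floor, mouth flared at 45 degrees. An insert turned wrongly rests on the keys, its origin 7 mm above the floor, and can be turned there; turned rightly it drops to the floor.
- keys (a point): point on the cup's axis at the height of the keys' tops, 8 mm above the floor; axes as the stage's. Three keys, 6 mm wide, stand at the bore's wall, spaced as the notches (0, 110, 235 degrees; about 3.5 degrees of play either way). The nest is turned from the stage's x axis by an unmeasured angle, up to 40 degrees either way (keys are visible from above), and stiff: it does not turn along.
- cradle (a joint): how far the nest has sunk on its spring, m (0 unloaded, up to 0.004). It begins to sink under about 6 N from the insert (its weight included), is down at about 10 N, then stops hard; it springs back up as the notches meet the keys under load.
- mat: fixed thin black rubber mat, 160 x 220 mm, 4 mm thick, on which the insert and the dish stand; origin: centre of its underside
- dish: small clear plastic dish, 54 mm across, 14 mm high, standing on the mat beside the insert; origin: centre of its underside
- bottle: brown glass bottle, 60 mm across, 130 mm high; origin: centre of its underside
- tipbox: closed white plastic box, 85 x 120 x 60 mm; origin: centre of its underside
- spare_ring: plain aluminium ring without notches, 70 mm outside, 50 mm inside, 10 mm high; origin: centre of its underside
- driver: screwdriver lying on the bench; origin under its middle
- beaker: open glass beaker, 70 mm across, 90 mm high; origin: centre of its underside
- vial: small glass jar with a cap, 28 mm across, 50 mm high; origin: centre of its underside

How it is judged:
By the outcome, as a careful person would: the job done as asked, in the order asked, and still so for the second after the job is handed in, with the robot touching nothing.
It also fails if it takes over 69 s, if anything falls off the work surface, if the arm or the gripper's body presses on something with over 40 N, if the wrist force passes 120 N, or if a joint passes its speed limit or range.

## Working session

There is one attempt and no reset: what is moved stays moved. The work goes in short steps, Python scripts to look and compute and a tool call to move; the robot and the scene stay as the last step left them, time stands still between calls to the robot, and variables do not carry over. Pictures are saved under pics/ and viewed, and the job is handed in when it is done.

Besides the shell and the picture viewer there is one more tool, called after "Request:" as name(argument=value, ...), one argument or row to a line, values as JSON. move_arm: Moves the arm, as the interface text tells. Its arguments: {"type":"object","properties":{"motion":{"type":"array","items":{"type":"object","properties":{"tx":{"type":"number"},"ty":{"type":"number"},"tz":{"type":"number"},"ax":{"type":"number"},"ay":{"type":"number"},"az":{"type":"number"},"claw":{"type":"number"}}}}},"required":["motion"]}

```bash
ls; mkdir -p pics
python3 - <<'E'
from cell import bot
import cv2
s=bot.sense(); print(s)
for n in("scene","top","wrist"):
    c=bot.capture(n); cv2.imwrite(f"pics/{n}0.png",c["image"]); print(n,c["fx"],c["cx"],c["cy"],c["rvec"],c["tvec"])
E
```

```text
pics
{'time_s': 0.0, 'joint_pos': array([-5.17565268e+01,  2.33940922e+00,  4.80141208e+00, -2.55617422e-02,
       -9.25595209e+01, -1.91186233e+01]), 'qd': array([ 0.01970371, -0.02260703, -0.00492082,  0.06439766, -0.00348135,
        0.08772849]), 'joint_torque': array([-4.36272603e-04, -3.68193519e+01,  3.47406614e+01,  6.93235740e+00,
       -5.50073746e-03,  7.05986326e-05]), 'position': array([ 0.19666008, -0.56684089,  0.40366579]), 'ee_rot': array([[-9.44800454e-01, -3.27645552e-01, -7.03514330e-04],
       [-3.27646279e-01,  9.44799087e-01,  1.61262611e-03],
       [ 1.36309927e-04,  1.75411373e-03, -9.99998452e-01]]), 'wrist_force': array([-0.31234474,  0.26103568,  0.22796532]), 'moment': array([-0.01016404,  0.02506274, -0.02383532]), 'gripper_width': 0.08566109655414705}
scene 455.9990513269326 283.3471762074316 214.24173836884015 [ 1.47619714  2.18942304 -0.76569766] [ 0.18722379 -0.35362135  1.46517287]
top 429.8461880596612 288.8466049492746 216.85088879372904 [ 2.15371274 -2.11574018  0.2287741 ] [-0.02694951  0.56654063  0.98135828]
wrist 353.42658206109206 273.62158861762947 210.1564565121948 [-1.70663944 -2.39957277 -0.36748282] [ 0.60043836 -0.03930002  0.38002684]
```

View pics/scene0.png

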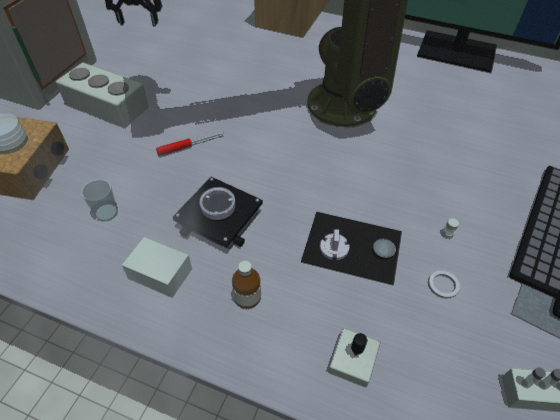

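View pics/top0.png

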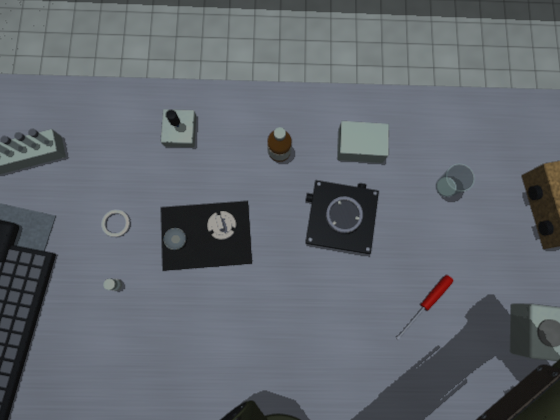

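View pics/wrist0.png

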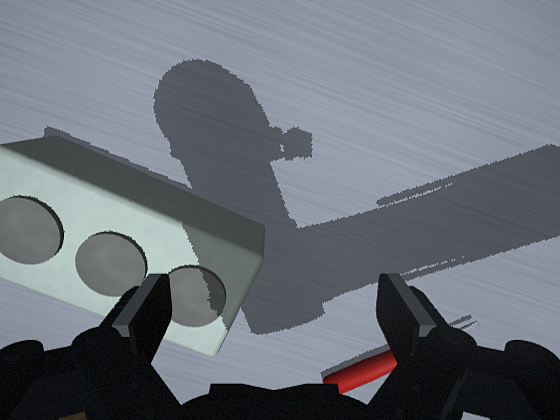

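The top view shows the insert near (221,225) on the mat, the dish at (174,239), and the stage with the nest near (344,214). I'll zoom in and cast rays.

```bash
cat > h.py <<'E'
import numpy as np, cv2
def ray(c,u,v,z):
    R,_=cv2.Rodrigues(np.array(c["rvec"],float)); t=np.array(c["tvec"],float).ravel()
    d=R.T@np.array([(u-c["cx"])/c["fx"],(v-c["cy"])/c["fy"],1.]); o=-R.T@t
    return o+d*(z-o[2])/d[2]
def proj(c,P):
    K=np.array([[c["fx"],0,c["cx"]],[0,c["fy"],c["cy"]],[0,0,1.]])
    return cv2.projectPoints(np.array(P,float).reshape(-1,3),np.array(c["rvec"],float),np.array(c["tvec"],float),K,None)[0].reshape(-1,2)
E
python3 - <<'E'
from cell import bot
import cv2,numpy as np
from h import *
c=bot.capture("top"); im=c["image"]
print("insert",ray(c,221,225,.016),"seat",ray(c,344,214,.07),"cam",ray(c,289,217,0))
for k,(u,v,z) in dict(bottle=(279,150,0),dish=(174,239,.015),tip=(364,138,.06),vial=(110,285,.05),driver=(425,305,.01),beaker=(453,182,0.05)).items(): print(k,ray(c,u,v,z).round(3))
a=cv2.resize(im[195:255,190:250],None,fx=6.5,fy=6.5,interpolation=cv2.INTER_CUBIC)
b=cv2.resize(im[185:245,314:374],None,fx=6.5,fy=6.5,interpolation=cv2.INTER_CUBIC)
cv2.imwrite("pics/topz.png",np.hstack([a,b]))
E
```

```text
insert [0.55008932 0.14995133 0.016     ] seat [ 0.57339842 -0.14766304  0.07      ] cam [ 0.57672664 -0.01859603  0.        ]
bottle [0.754 0.01  0.   ]
dish [0.513 0.264 0.015]
tip [ 0.769 -0.201  0.06 ]
vial [0.398 0.395 0.05 ]
driver [ 0.363 -0.353  0.01 ]
beaker [ 0.664 -0.423  0.05 ]
```

View pics/topz.png

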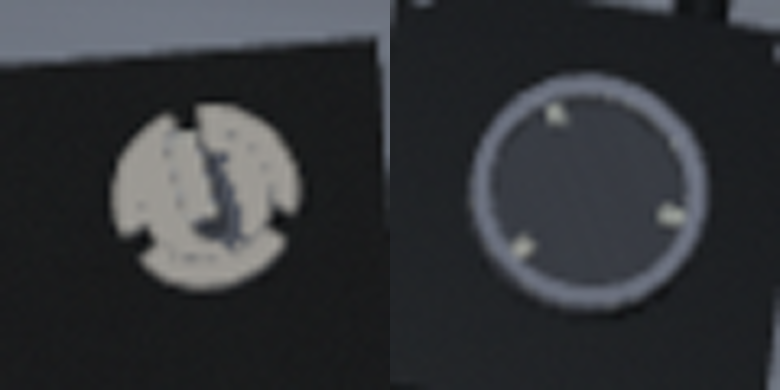

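Run:
```python
from cell import bot
import cv2,numpy as np
from h import *
c=bot.capture("wrist"); s=bot.sense()
R=cv2.Rodrigues(np.array(c["rvec"]))[0]; o=-R.T@np.array(c["tvec"]).ravel()
T=np.array(s["ee_rot"]); print("cam in tool",T.T@(o-s["position"]),"cam axes in tool\n",(T.T@R.T).round(3))
c=bot.capture("top")
def pz(px,x0,y0,off=0): return ((px[0]-off+.5)/6.5-.5+x0,(px[1]+.5)/6.5-.5+y0)
def rr(px,x0,y0,z,off=0): return ray(c,*pz(px,x0,y0,off),z)
C=rr((206,197),190,195,.016); 
for p,a in (((187,122),0),((145,238),110),((280,216),235)):
    P=rr(p,190,195,.016)-C; print("notch",np.degrees(np.arctan2(P[1],P[0]))-a)
print(C)
C=rr((588,190),314,185,.0745,390)
Ck=C
for p,a in (((555,112),0),((522,247),110),((672,215),235)):
    P=rr(p,314,185,.066,390); print("key",P)
print(C)
ps=[rr(p,314,185,.066,390)[:2] for p in ((555,112),(522,247),(672,215))]
from scipy.optimize import least_squares
f=lambda q:np.concatenate([np.array(q[:2])+q[3]*np.array([np.cos(np.radians(q[2]+a)),np.sin(np.radians(q[2]+a))])-p for p,a in zip(ps,(0,110,235))])
r=least_squares(f,[.57,-.147,20,.033],x_scale=[.01,.01,10,.01]);print(r.x,r.fun)
```

```text
cam in tool [ 0.07553162 -0.00102115  0.03023316] cam axes in tool
 [[ 0.001 -0.954 -0.299]
 [ 1.     0.001  0.   ]
 [ 0.    -0.299  0.954]]
notch 16.421364137096294
notch 15.980187253553083
notch -338.42249835044356
[0.55039217 0.14930018 0.016     ]
key [ 0.6038019  -0.13640099  0.066     ]
key [ 0.55289453 -0.12394546  0.066     ]
key [ 0.56594232 -0.17928044  0.066     ]
[ 0.57296708 -0.14705622  0.0745    ]
[ 0.57383239 -0.1480701  21.01399177  0.0320988 ] [-5.50973590e-06 -1.58607489e-04 -1.26763404e-04  9.54868270e-05
  1.32273140e-04  6.31206617e-05]
```

Request:
move_arm(
  motion=[
    {"tx": -0.01,"ty": 0.01},
    {"tx": -0.02,"ty": 0.02},
    {"tx": -0.02,"ty": 0.02},
    {"tx": -0.02,"ty": 0.02},
    {"tx": -0.02,"ty": 0.02},
  ],
)

```text
invalid input
```

Request:
move_arm(
  motion=[
    {"tx": -0.01,"ty": 0.01,"tz": 0,"ax": 0,"ay": 0,"az": 0,"claw": 0.085},
    {"tx": -0.02,"ty": 0.02,"tz": 0,"ax": 0,"ay": 0,"az": 0,"claw": 0.085},
    {"tx": -0.02,"ty": 0.02,"tz": 0,"ax": 0,"ay": 0,"az": 0,"claw": 0.085},
    {"tx": -0.02,"ty": 0.02,"tz": 0,"ax": 0,"ay": 0,"az": 0,"claw": 0.085},
    {"tx": -0.02,"ty": 0.02,"tz": 0,"ax": 0,"ay": 0,"az": 0,"claw": 0.085},
  ],
)

```text
time_s: 0.72
position: [0.2524, -0.4513, 0.4045]
ee_rot: [[-0.945, -0.327, -0.0], [-0.327, 0.945, 0.0], [-0.0, 0.0, -1.0]]
wrist_force: [1.0, 0.0, -0.4]
gripper_width: 0.0848
```

Request:
move_arm(
  motion=[
    {"tx": -0.024,"ty": 0.024,"tz": 0,"ax": 0,"ay": 0,"az": 0,"claw": 0.085},
    {"tx": -0.024,"ty": 0.024,"tz": 0,"ax": 0,"ay": 0,"az": 0,"claw": 0.085},
    {"tx": -0.024,"ty": 0.024,"tz": 0,"ax": 0,"ay": 0,"az": 0,"claw": 0.085},
    {"tx": -0.024,"ty": 0.024,"tz": 0,"ax": 0,"ay": 0,"az": 0,"claw": 0.085},
    {"tx": -0.024,"ty": 0.024,"tz": 0,"ax": 0,"ay": 0,"az": 0,"claw": 0.085},
  ],
)

```text
time_s: 1.13
position: [0.3264, -0.2982, 0.4048]
ee_rot: [[-0.945, -0.327, 0.001], [-0.327, 0.945, -0.0], [-0.001, -0.0, -1.0]]
wrist_force: [1.0, 0.1, -0.7]
gripper_width: 0.085
```

Request:
move_arm(
  motion=[
    {"tx": -0.024,"ty": 0.024,"tz": 0,"ax": 0,"ay": 0,"az": 0,"claw": 0.085},
    {"tx": -0.024,"ty": 0.024,"tz": 0,"ax": 0,"ay": 0,"az": 0,"claw": 0.085},
    {"tx": -0.024,"ty": 0.024,"tz": 0,"ax": 0,"ay": 0,"az": 0,"claw": 0.085},
    {"tx": -0.024,"ty": 0.024,"tz": 0,"ax": 0,"ay": 0,"az": 0,"claw": 0.085},
    {"tx": -0.024,"ty": 0.024,"tz": 0,"ax": 0,"ay": 0,"az": 0,"claw": 0.085},
  ],
)

```text
time_s: 1.55
position: [0.4004, -0.1453, 0.405]
ee_rot: [[-0.945, -0.328, 0.001], [-0.328, 0.945, 0.0], [-0.001, -0.0, -1.0]]
wrist_force: [0.6, -0.6, 1.3]
gripper_width: 0.085
```

Request:
move_arm(
  motion=[
    {"tx": -0.024,"ty": 0.024,"tz": 0,"ax": 0,"ay": 0,"az": 0,"claw": 0.085},
    {"tx": -0.024,"ty": 0.024,"tz": 0,"ax": 0,"ay": 0,"az": 0,"claw": 0.085},
    {"tx": -0.024,"ty": 0.024,"tz": 0,"ax": 0,"ay": 0,"az": 0,"claw": 0.085},
    {"tx": -0.024,"ty": 0.024,"tz": 0,"ax": 0,"ay": 0,"az": 0,"claw": 0.085},
    {"tx": -0.024,"ty": 0.024,"tz": 0,"ax": 0,"ay": 0,"az": 0,"claw": 0.085},
  ],
)

```text
time_s: 1.97
position: [0.4746, 0.0074, 0.405]
ee_rot: [[-0.945, -0.328, 0.001], [-0.328, 0.945, 0.0], [-0.001, 0.0, -1.0]]
wrist_force: [0.7, 0.3, 0.2]
gripper_width: 0.0849
```

Request:
move_arm(
  motion=[
    {"tx": -0.024,"ty": 0.023,"tz": 0,"ax": 0,"ay": 0,"az": 0,"claw": 0.085},
    {"tx": -0.024,"ty": 0.023,"tz": 0,"ax": 0,"ay": 0,"az": 0,"claw": 0.085},
    {"tx": -0.024,"ty": 0.023,"tz": 0,"ax": 0,"ay": 0,"az": 0,"claw": 0.085},
    {"tx": -0.024,"ty": 0.023,"tz": 0,"ax": 0,"ay": 0,"az": 0,"claw": 0.085},
    {"tx": -0.012,"ty": 0.012,"tz": 0,"ax": 0,"ay": 0,"az": 0,"claw": 0.085},
  ],
)

```text
time_s: 2.38
position: [0.5432, 0.1422, 0.4036]
ee_rot: [[-0.944, -0.329, -0.001], [-0.329, 0.944, -0.0], [0.001, 0.0, -1.0]]
wrist_force: [-0.5, -0.1, -0.8]
gripper_width: 0.0854
```

Run:
```python
from cell import bot
import cv2,numpy as np
from h import *
c=bot.capture("wrist"); s=bot.sense(); print(s["position"],s["joint_pos"].round(1))
cv2.imwrite("pics/w1.png",c["image"]); import pickle; pickle.dump(c,open("w1.pkl","wb"))
```

```text
[0.54366352 0.14337136 0.40292238] [ 3.520e+01 -3.400e+00 -1.000e+00 -1.000e-01 -9.250e+01 -1.059e+02]
```

View pics/w1.png

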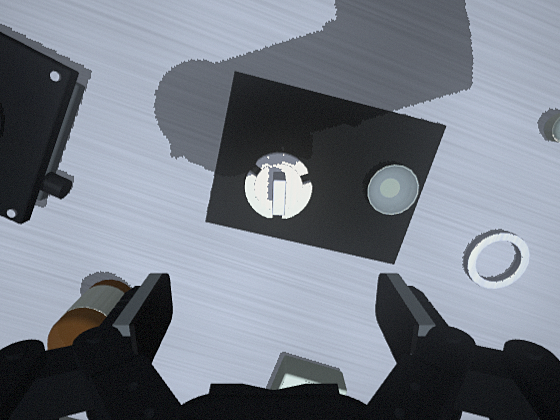

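Run:
```python
import cv2,numpy as np,pickle
from h import *
c=pickle.load(open("w1.pkl","rb")); im=c["image"]
cv2.imwrite("pics/w1z.png",cv2.resize(im[140:230,234:324],None,fx=6.5,fy=6.5,interpolation=cv2.INTER_CUBIC))
```

```text
(no output)
```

View pics/w1z.png

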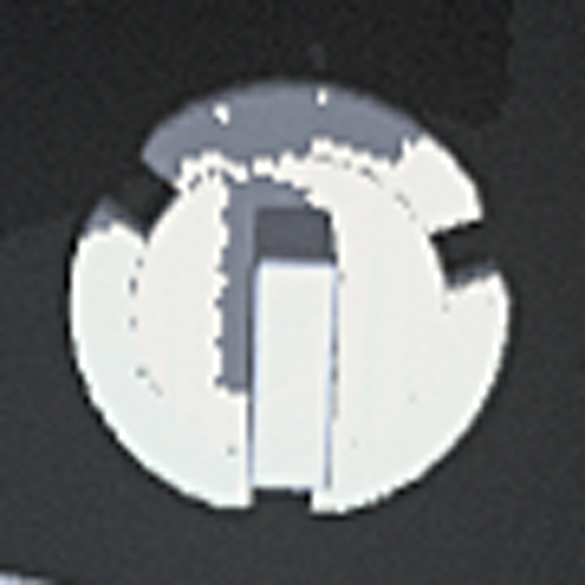

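The wrist view shows the bar's top as a clean rectangle: zoom corners (260,262), (336,265), (327,488), (250,485). I'll cast these to z = 58 mm.

Run:
```python
import cv2,numpy as np,pickle
from h import *
c=pickle.load(open("w1.pkl","rb")); 
q=[(260,262),(336,265),(327,488),(250,485)]
P=np.array([ray(c,(u+.5)/6.5-.5+234,(v+.5)/6.5-.5+140,.058) for u,v in q]); 
m=P.mean(0); ax=(P[2]+P[3]-P[0]-P[1])/2; yaw=np.degrees(np.arctan2(ax[1],ax[0]))
print(P,m,"len",np.linalg.norm(ax),np.linalg.norm(P[0]-P[1]),"yaw",yaw)
D=[ray(c,(u+.5)/6.5-.5+234,(v+.5)/6.5-.5+140,.016) for u,v in[(70,300),(511,300)]]
print(D, (D[0]+D[1])/2)
from cell import bot
s=bot.sense(); R=np.array(s["ee_rot"]); print("tool yaw(y-90)",np.degrees(np.arctan2(R[1,1],R[0,1]))-90, "shift in tool",R.T@(np.append(m[:2],0)-np.append(s["position"][:2],0)), s["position"])
```

```text
[[0.5377183  0.13922211 0.058     ]
 [0.53460826 0.14942369 0.058     ]
 [0.56597092 0.15934568 0.058     ]
 [0.56921025 0.14869423 0.058     ]] [0.55187693 0.14917143 0.058     ] len 0.03288933821949384 0.010665105625221138 yaw 17.147872308676213
[array([0.56228658, 0.11567157, 0.016     ]), array([0.53906768, 0.1821214 , 0.016     ])] [0.55067713 0.14889649 0.016     ]
tool yaw(y-90) 19.26583096157559 shift in tool [-9.66716681e-03  2.76522053e-03 -1.91219800e-05] [0.54366352 0.14337136 0.40292238]
```

Request:
move_arm(
  motion=[
    {"tx": -0.0085,"ty": 0.003,"tz": 0.02,"ax": 0,"ay": 0,"az": 2.1,"claw": 0.06},
    {"tx": 0,"ty": 0,"tz": 0.03,"ax": 0,"ay": 0,"az": 0,"claw": 0.06},
    {"tx": 0,"ty": 0,"tz": 0.035,"ax": 0,"ay": 0,"az": 0,"claw": 0.06},
    {"tx": 0,"ty": 0,"tz": 0.025,"ax": 0,"ay": 0,"az": 0,"claw": 0.06},
    {"tx": 0,"ty": 0,"tz": 0.01,"ax": 0,"ay": 0,"az": 0,"claw": 0.06},
  ],
)

```text
time_s: 2.85
position: [0.5483, 0.1446, 0.2799]
ee_rot: [[-0.956, -0.293, -0.006], [-0.293, 0.956, -0.002], [0.007, -0.0, -1.0]]
wrist_force: [0.1, 0.1, -0.7]
gripper_width: 0.0601
```

Request:
move_arm(
  motion=[
    {"tx": 0,"ty": 0,"tz": 0,"ax": 0,"ay": 0,"az": 0,"claw": 0.06},
    {"tx": 0,"ty": 0,"tz": 0,"ax": 0,"ay": 0,"az": 0,"claw": 0.06},
  ],
)

```text
time_s: 3.02
position: [0.5496, 0.1449, 0.2859]
ee_rot: [[-0.956, -0.293, 0.001], [-0.293, 0.956, -0.0], [-0.001, -0.001, -1.0]]
wrist_force: [0.3, 0.8, 1.3]
gripper_width: 0.0598
```

Run:
```python
from cell import bot
import cv2,numpy as np,pickle
from h import *
c=bot.capture("wrist"); s=bot.sense(); print(s["position"],s["gripper_width"]); R=s["ee_rot"];print(np.degrees(np.arctan2(R[1,1],R[0,1]))-90)
cv2.imwrite("pics/w2.png",c["image"]);pickle.dump(c,open("w2.pkl","wb"))
```

```text
[0.54984957 0.14508445 0.2870436 ] 0.05987828126362027
17.03501407393452
```

View pics/w2.png

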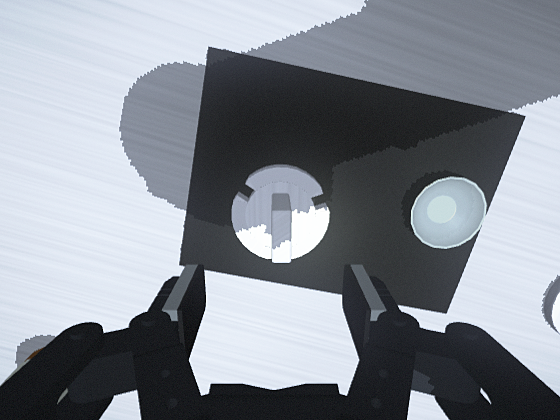

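Run:
```python
import cv2,numpy as np,pickle
c=pickle.load(open("w2.pkl","rb")); im=c["image"]
cv2.imwrite("pics/w2z.png",cv2.resize(im[155:275,222:342],None,fx=5,fy=5,interpolation=cv2.INTER_CUBIC))
```

```text
(no output)
```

View pics/w2z.png

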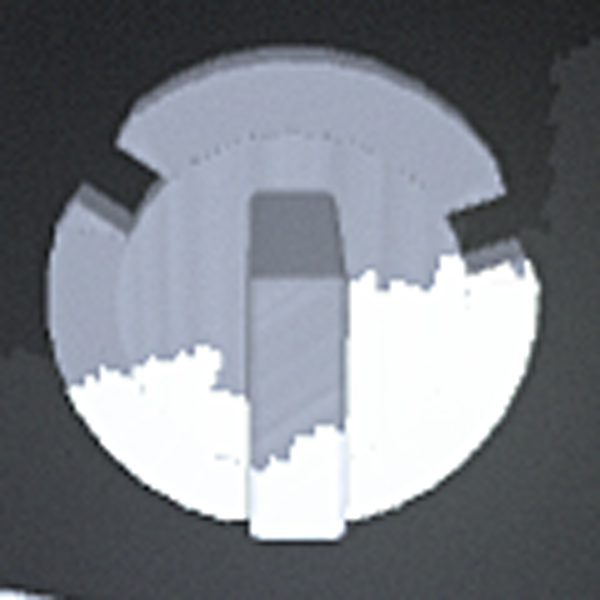

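Run:
```python
import cv2,numpy as np,pickle
from h import *
c=pickle.load(open("w2.pkl","rb")); 
q=[(249,277),(346,277),(345,540),(250,540)]
P=np.array([ray(c,(u+.5)/5-.5+222,(v+.5)/5-.5+155,.058) for u,v in q]); 
m=P.mean(0); ax=(P[2]+P[3]-P[0]-P[1])/2
from cell import bot
s=bot.sense(); R=np.array(s["ee_rot"])
print(m,np.linalg.norm(ax),np.linalg.norm(P[0]-P[1]),np.degrees(np.arctan2(ax[1],ax[0])),R.T@np.append(m[:2]-s["position"][:2],0),s["position"])
```

```text
[0.55196574 0.14914914 0.058     ] 0.033910214501356874 0.011376317612723758 17.43590950507494 [-3.21408431e-03  3.26641059e-03  9.06276801e-06] [0.54984957 0.14508445 0.2870436 ]
```

Request:
move_arm(
  motion=[
    {"tx": -0.003,"ty": 0.003,"tz": 0.02,"ax": 0,"ay": 0,"az": -0.3,"claw": 0.06},
    {"tx": 0,"ty": 0,"tz": 0.03,"ax": 0,"ay": 0,"az": 0,"claw": 0.05},
    {"tx": 0,"ty": 0,"tz": 0.02,"ax": 0,"ay": 0,"az": 0,"claw": 0.04},
    {"tx": 0,"ty": 0,"tz": 0.01,"ax": 0,"ay": 0,"az": 0,"claw": 0.035},
    {"tx": 0,"ty": 0,"tz": 0.004,"ax": 0,"ay": 0,"az": 0,"claw": 0.03},
  ],
)

```text
time_s: 3.48
position: [0.5515, 0.1488, 0.2008]
ee_rot: [[-0.955, -0.298, 0.0], [-0.298, 0.955, -0.0], [0.0, -0.0, -1.0]]
wrist_force: [0.1, -0.3, 0.7]
gripper_width: 0.03
```

Request:
move_arm(
  motion=[
    {"tx": 0,"ty": 0,"tz": 0,"ax": 0,"ay": 0,"az": 0,"claw": 0.025},
    {"tx": 0,"ty": 0,"tz": 0,"ax": 0,"ay": 0,"az": 0,"claw": 0.025},
    {"tx": 0,"ty": 0,"tz": 0,"ax": 0,"ay": 0,"az": 0,"claw": 0.025},
  ],
)

```text
time_s: 3.73
position: [0.552, 0.149, 0.2029]
ee_rot: [[-0.955, -0.298, 0.003], [-0.298, 0.955, 0.001], [-0.003, 0.0, -1.0]]
wrist_force: [-0.2, 0.1, -0.1]
gripper_width: 0.025
```

Run:
```python
from cell import bot
import cv2,numpy as np,pickle
c=bot.capture("wrist"); s=bot.sense(); print(s["position"],s["gripper_width"],s["wrist_force"])
cv2.imwrite("pics/w3.png",c["image"])
```

```text
[0.55186839 0.14902174 0.20264327] 0.024789116495202 [-0.23417695 -0.24261433 -0.11187289]
```

View pics/w3.png

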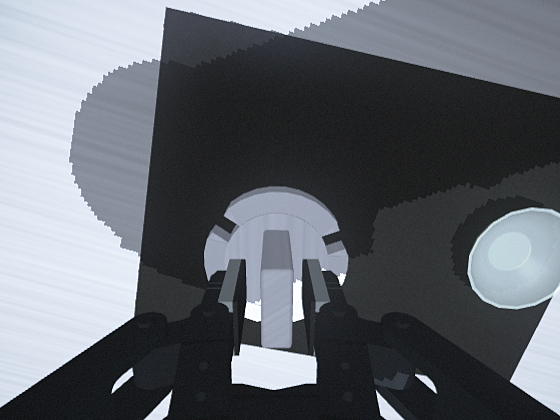

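The bar (columns 260–294) sits centred between the pads (240 and 310). Closing.

Request:
move_arm(
  motion=[
    {"tx": 0,"ty": 0,"tz": 0,"ax": 0,"ay": 0,"az": 0,"claw": 0.015},
    {"tx": 0,"ty": 0,"tz": 0,"ax": 0,"ay": 0,"az": 0,"claw": 0.006},
    {"tx": 0,"ty": 0,"tz": 0,"ax": 0,"ay": 0,"az": 0,"claw": 0.004},
    {"tx": 0,"ty": 0,"tz": 0,"ax": 0,"ay": 0,"az": 0,"claw": 0.004},
    {"tx": 0,"ty": 0,"tz": 0,"ax": 0,"ay": 0,"az": 0,"claw": 0.004},
  ],
)

```text
time_s: 4.2
position: [0.5516, 0.149, 0.2019]
ee_rot: [[-0.955, -0.298, 0.002], [-0.298, 0.955, 0.001], [-0.002, 0.0, -1.0]]
wrist_force: [-0.3, 1.8, 5.6]
gripper_width: 0.0111
```

Request:
move_arm(
  motion=[
    {"tx": 0,"ty": 0,"tz": 0,"ax": 0,"ay": 0,"az": 0,"claw": 0.004},
    {"tx": 0,"ty": 0,"tz": 0,"ax": 0,"ay": 0,"az": 0,"claw": 0.004},
    {"tx": 0,"ty": 0,"tz": -0.01,"ax": 0,"ay": 0,"az": 0,"claw": 0.004},
    {"tx": 0,"ty": 0,"tz": -0.03,"ax": 0,"ay": 0,"az": 0,"claw": 0.004},
    {"tx": 0,"ty": 0,"tz": -0.03,"ax": 0,"ay": 0,"az": 0,"claw": 0.004},
  ],
)

```text
time_s: 4.62
position: [0.5505, 0.1483, 0.2694]
ee_rot: [[-0.955, -0.298, -0.005], [-0.298, 0.955, -0.002], [0.006, -0.001, -1.0]]
wrist_force: [1.2, 1.2, -1.8]
gripper_width: 0.0109
```

Request:
move_arm(
  motion=[
    {"tx": 0,"ty": 0,"tz": -0.03,"ax": 0,"ay": 0,"az": 0,"claw": 0.004},
    {"tx": 0,"ty": 0,"tz": -0.02,"ax": 0,"ay": 0,"az": 0,"claw": 0.004},
    {"tx": 0,"ty": 0,"tz": 0,"ax": 0,"ay": 0,"az": 0,"claw": 0.004},
    {"tx": 0,"ty": 0,"tz": 0,"ax": 0,"ay": 0,"az": 0,"claw": 0.004},
  ],
)

```text
time_s: 4.95
position: [0.5513, 0.1487, 0.3215]
ee_rot: [[-0.955, -0.298, 0.001], [-0.298, 0.955, 0.001], [-0.001, 0.001, -1.0]]
wrist_force: [-0.3, 0.7, -2.9]
gripper_width: 0.0113
```

Run:
```python
from cell import bot
import cv2,numpy as np,pickle
c=bot.capture("wrist"); s=bot.sense(); print(s["position"],s["gripper_width"],s["wrist_force"],s["moment"])
cv2.imwrite("pics/w4.png",c["image"]);pickle.dump(c,open("w4.pkl","wb"))
R=s["ee_rot"];print(R.round(4),np.degrees(np.arctan2(R[1,1],R[0,1]))-90)
```

```text
[0.55099279 0.14870379 0.31966587] 0.01089965280491632 [ 0.68181464  1.08080211 -2.46494913] [-0.03805482  0.04138503  0.00065687]
[[-9.547e-01 -2.976e-01 -1.900e-03]
 [-2.976e-01  9.547e-01  2.000e-04]
 [ 1.700e-03  8.000e-04 -1.000e+00]] 17.31306316521149
```

View pics/w4.png

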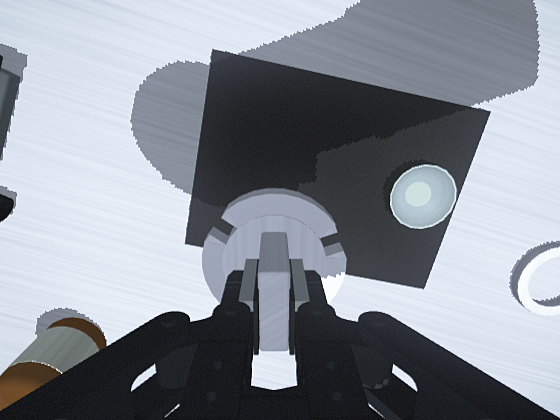

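Request:
move_arm(
  motion=[
    {"tx": -0.001,"ty": -0.01,"tz": -0.01,"ax": 0,"ay": 0,"az": 0,"claw": 0.004},
    {"tx": -0.003,"ty": -0.02,"tz": -0.01,"ax": 0,"ay": 0,"az": 0,"claw": 0.004},
    {"tx": -0.003,"ty": -0.03,"tz": -0.01,"ax": 0,"ay": 0,"az": 0,"claw": 0.004},
    {"tx": -0.003,"ty": -0.03,"tz": 0,"ax": 0,"ay": 0,"az": 0,"claw": 0.004},
    {"tx": -0.004,"ty": -0.03,"tz": 0,"ax": 0,"ay": 0,"az": 0,"claw": 0.004},
  ],
)

```text
time_s: 5.42
position: [0.6007, 0.0368, 0.3505]
ee_rot: [[-0.954, -0.298, -0.001], [-0.298, 0.954, -0.0], [0.001, 0.0, -1.0]]
wrist_force: [0.7, 0.6, -2.2]
gripper_width: 0.0112
```

Request:
move_arm(
  motion=[
    {"tx": -0.004,"ty": -0.03,"tz": 0,"ax": 0,"ay": 0,"az": 0,"claw": 0.004},
    {"tx": -0.004,"ty": -0.03,"tz": 0,"ax": 0,"ay": 0,"az": 0,"claw": 0.004},
    {"tx": -0.004,"ty": -0.03,"tz": 0,"ax": 0,"ay": 0,"az": 0,"claw": 0.004},
    {"tx": -0.004,"ty": -0.03,"tz": 0,"ax": 0,"ay": 0,"az": 0,"claw": 0.004},
    {"tx": -0.003,"ty": -0.02,"tz": 0,"ax": 0,"ay": 0,"az": 0,"claw": 0.004},
  ],
)

```text
time_s: 5.83
position: [0.6607, -0.0927, 0.3487]
ee_rot: [[-0.955, -0.296, -0.004], [-0.296, 0.955, -0.001], [0.004, 0.0, -1.0]]
wrist_force: [-0.3, 0.8, -2.4]
gripper_width: 0.0114
```

Request:
move_arm(
  motion=[
    {"tx": 0,"ty": -0.02,"tz": 0,"ax": 0,"ay": 0,"az": 0,"claw": 0.004},
    {"tx": 0,"ty": -0.01,"tz": 0,"ax": 0,"ay": 0,"az": 0,"claw": 0.004},
    {"tx": 0,"ty": 0,"tz": 0,"ax": 0,"ay": 0,"az": 0,"claw": 0.004},
    {"tx": 0,"ty": 0,"tz": 0,"ax": 0,"ay": 0,"az": 0,"claw": 0.004},
  ],
)

```text
time_s: 6.17
position: [0.6691, -0.1188, 0.3493]
ee_rot: [[-0.955, -0.297, -0.002], [-0.297, 0.955, 0.0], [0.002, 0.001, -1.0]]
wrist_force: [0.6, 0.0, -1.6]
gripper_width: 0.011
```

Run:
```python
from cell import bot
import cv2,numpy as np,pickle
c=bot.capture("wrist"); s=bot.sense(); print(s["position"],s["gripper_width"],s["wrist_force"],s["moment"],s["joint_pos"])
cv2.imwrite("pics/w5.png",c["image"]);pickle.dump(c,open("w5.pkl","wb"))
```

```text
[ 0.66905126 -0.11813915  0.34982513] 0.011049933386911239 [ 0.30982714  0.54758752 -2.59322703] [0.05661267 0.0040292  0.03699014] [ 6.79051235e+00  1.44156713e+01  1.25561692e+01 -2.68587323e-02
 -8.82311855e+01 -7.94688224e+01]
```

View pics/w5.png

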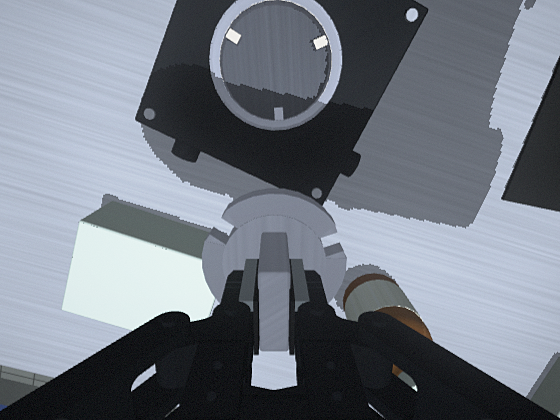

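Run:
```python
import cv2,numpy as np,pickle
c=pickle.load(open("w5.pkl","rb")); im=c["image"]
cv2.imwrite("pics/w5z.png",cv2.resize(im[0:140,205:345],None,fx=4.2,fy=4.2,interpolation=cv2.INTER_CUBIC))
g=im[0:140,205:345]; m=(g.min(2)>150).astype(np.uint8)
n,l,st,ce=cv2.connectedComponentsWithStats(m)
for i in range(1,n):
    if st[i,4]>20: print(st[i],ce[i]+[205,0])
```

```text
[  5   0  64  79 992] [226.02822581  31.46169355]
[  77    0   60  104 1297] [325.76484194  44.384734  ]
[ 21  28  15  16 139] [232.9352518   35.65467626]
[108  35  15  15 137] [320.21167883  41.82481752]
```

View pics/w5z.png

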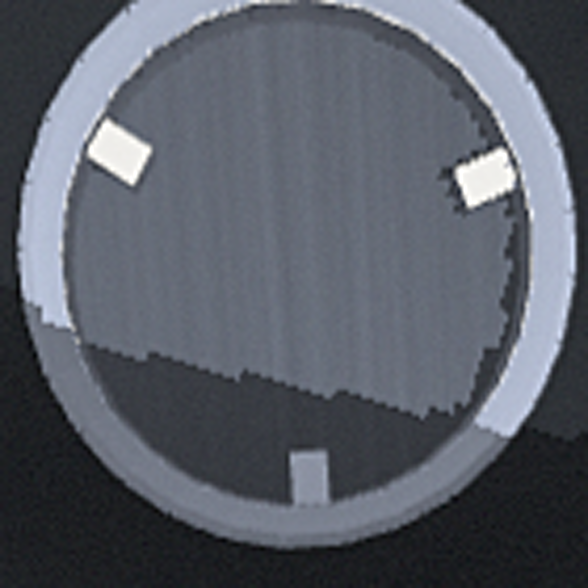

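Run:
```python
import cv2,numpy as np,pickle
from h import *
from scipy.optimize import least_squares
c=pickle.load(open("w5.pkl","rb"))
rr=lambda p,z: ray(c,(p[0]+.5)/4.2-.5+205,(p[1]+.5)/4.2-.5,z)[:2]
for name,q in dict(inner=[(308.5,451),(460,195),(143.5,169)]).items():
  ps=[rr(p,.066) for p in q]
  for o in((0,110,235),):
    f=lambda v:np.concatenate([v[:2]+v[3]*np.array([np.cos(np.radians(v[2]+a)),np.sin(np.radians(v[2]+a))])-p for p,a in zip(ps,o)])
    r=least_squares(f,[.57,-.147,20,.033],x_scale=[.01,.01,10,.01]);print(name,r.x,r.fun)
# side edges direction bottom key
a=rr((291,452),.066)-rr((294,503),.066); b=rr((326,450),.066)-rr((328,502),.066)
for d in(a,b): print(np.degrees(np.arctan2(-d[1],-d[0])))
# bore edge (lower: rim inner edge)
E=[rr(p,.0745) for p in [(19,250),(576,250),(296,547)]]
A=np.array([[2*e[0],2*e[1],1] for e in E]); s=np.linalg.solve(A,[e@e for e in E]); print("outer rim circle",s[:2],np.sqrt(s[2]+s[:2]@s[:2]))
```

```text
inner [ 0.57465421 -0.14787751 20.88801084  0.02775354] [ 2.03480789e-04 -1.34854834e-04 -2.27178304e-04 -8.93321273e-05
  2.36975155e-05  2.24186961e-04]
20.824374377835586
20.01324498876074
outer rim circle [ 0.57441115 -0.14791928] 0.042520846292322265
```

Run:
```python
import cv2,numpy as np,pickle
c=pickle.load(open("w5.pkl","rb")); im=c["image"]
cv2.imwrite("pics/w5b.png",cv2.resize(im[180:360,190:360],None,fx=3.3,fy=3.3,interpolation=cv2.INTER_CUBIC))
```

```text
(no output)
```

View pics/w5b.png

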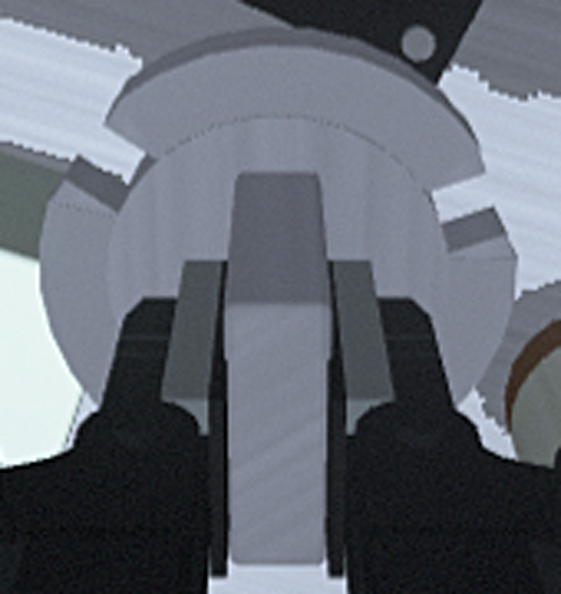

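Run:
```python
import cv2,numpy as np,pickle
from h import *
from cell import bot
c=pickle.load(open("w5.pkl","rb")); s=bot.sense(); R=np.array(s["ee_rot"]); p=np.array(s["position"])
rr=lambda u,v,z: ray(c,(u+.5)/3.3-.5+190,(v+.5)/3.3-.5+180,z)
P=np.array([rr(u,v,p[2]-.144) for u,v in[(226,302),(330,302),(323,563),(230,563)]]); T=(P-p)@R; print("bar in tool",T.round(4),T.mean(0))
D=np.array([rr(u,v,p[2]-.186) for u,v in[(40,270),(516,265)]]); print("disc",(D-p)@R)
for n in [[.5745,-.1479]]: print("nest in tool",R.T@np.append(np.array(n)-p[:2],0))
print(p)
```

```text
bar in tool [[ 0.0175 -0.0071  0.144 ]
 [ 0.0175  0.0041  0.144 ]
 [-0.0161  0.0037  0.144 ]
 [-0.016  -0.0071  0.144 ]] [ 0.00074232 -0.0016226   0.14400007]
disc [[ 0.00123477 -0.03632649  0.18597483]
 [ 0.00199893  0.03326009  0.18602814]]
nest in tool [ 0.09912396 -0.00026132  0.00014557]
[ 0.66905126 -0.11813915  0.34982513]
```

Request:
move_arm(
  motion=[
    {"tx": 0.01,"ty": 0.001,"tz": 0,"ax": 0,"ay": 0,"az": 0,"claw": 0.004},
    {"tx": 0.025,"ty": 0,"tz": 0,"ax": 0,"ay": 0,"az": 0,"claw": 0.004},
    {"tx": 0.03,"ty": 0,"tz": 0.01,"ax": 0,"ay": 0,"az": 0,"claw": 0.004},
    {"tx": 0.0235,"ty": 0,"tz": 0.02,"ax": 0,"ay": 0,"az": 0,"claw": 0.004},
    {"tx": 0.01,"ty": 0,"tz": 0.015,"ax": 0,"ay": 0,"az": 0,"claw": 0.004},
  ],
)

```text
time_s: 6.63
position: [0.5725, -0.1463, 0.3056]
ee_rot: [[-0.954, -0.299, 0.001], [-0.299, 0.954, 0.001], [-0.001, 0.0, -1.0]]
wrist_force: [0.8, 0.4, -3.0]
gripper_width: 0.011
```

Request:
move_arm(
  motion=[
    {"tx": 0,"ty": 0,"tz": 0.005,"ax": 0,"ay": 0,"az": 4.5,"claw": 0.004},
    {"tx": 0,"ty": 0,"tz": 0,"ax": 0,"ay": 0,"az": 0,"claw": 0.004},
    {"tx": 0,"ty": 0,"tz": 0,"ax": 0,"ay": 0,"az": 0,"claw": 0.004},
    {"tx": 0,"ty": 0,"tz": 0,"ax": 0,"ay": 0,"az": 0,"claw": 0.004},
    {"tx": 0,"ty": 0,"tz": 0,"ax": 0,"ay": 0,"az": 0,"claw": 0.004},
  ],
)

```text
time_s: 7.05
position: [0.5753, -0.1462, 0.3016]
ee_rot: [[-0.975, -0.224, 0.001], [-0.224, 0.975, -0.0], [-0.001, -0.0, -1.0]]
wrist_force: [-0.5, 1.0, -1.8]
gripper_width: 0.0111
```

```bash
cat > st.py <<'E'
from cell import bot
import numpy as np
s=bot.sense(); R=np.array(s["ee_rot"]); p=np.array(s["position"])
print("t",s["time_s"],"p",p.round(4),"yaw",(np.degrees(np.arctan2(R[1,1],R[0,1]))-90).round(2),"tilt",R[:2,2].round(4),"F",np.round(s["wrist_force"],1),"M",np.round(s["moment"],2),"w",round(s["gripper_width"],4))
E
python3 - <<'E'
import cv2,pickle
from h import *
from cell import bot
import st
for n in("scene","wrist"):
    c=bot.capture(n); cv2.imwrite(f"pics/{n}6.png",c["image"]);pickle.dump(c,open(n+"6.pkl","wb"))
im=cv2.imread("pics/scene6.png"); cv2.imwrite("pics/scene6z.png",cv2.resize(im[130:260,150:290],None,fx=4.5,fy=4.5,interpolation=cv2.INTER_CUBIC))
E
```

```text
t 7.05 p [ 0.5753 -0.1462  0.3016] yaw 12.94 tilt [ 0.0013 -0.    ] F [-0.5  1.  -1.8] M [-0.01 -0.05  0.02] w 0.0111
```

View pics/scene6z.png

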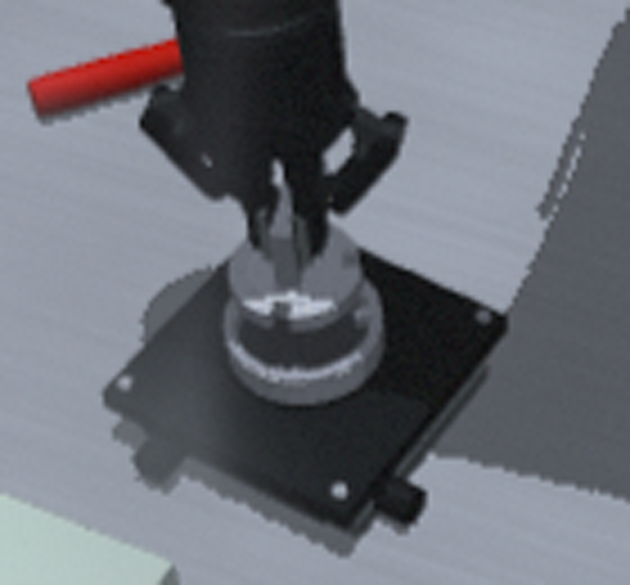

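View pics/wrist6.png

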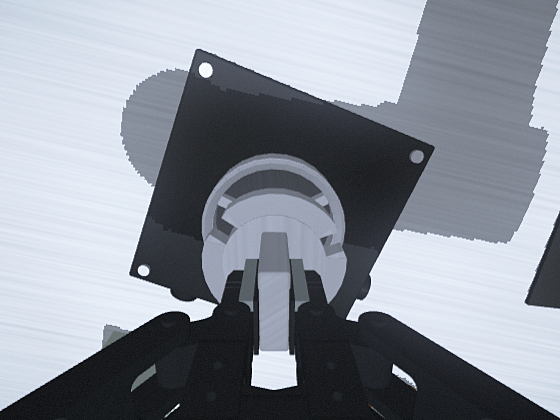

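Request:
move_arm(
  motion=[
    {"tx": 0.0005,"ty": 0,"tz": 0.01,"ax": 0,"ay": 0,"az": 0,"claw": 0.004},
    {"tx": 0,"ty": 0,"tz": 0.009,"ax": 0,"ay": 0,"az": 0,"claw": 0.004},
    {"tx": 0,"ty": 0,"tz": 0.004,"ax": 0,"ay": 0,"az": 0,"claw": 0.004},
    {"tx": 0,"ty": 0,"tz": 0,"ax": 0,"ay": 0,"az": 0,"claw": 0.004},
    {"tx": 0,"ty": 0,"tz": 0,"ax": 0,"ay": 0,"az": 0,"claw": 0.004},
  ],
)

```text
time_s: 7.57
position: [0.5743, -0.1468, 0.2769]
ee_rot: [[-0.975, -0.222, -0.001], [-0.222, 0.975, -0.0], [0.001, 0.0, -1.0]]
wrist_force: [0.5, -0.8, -2.1]
gripper_width: 0.0112
```

Run:
```python
import cv2,pickle
from h import *
from cell import bot
import st
c=bot.capture("wrist"); cv2.imwrite("pics/w7.png",c["image"]);pickle.dump(c,open("w7.pkl","wb"))
cv2.imwrite("pics/w7z.png",cv2.resize(c["image"][140:320,175:375],None,fx=3.3,fy=3.3,interpolation=cv2.INTER_CUBIC))
```

```text
t 7.5667 p [ 0.5743 -0.1468  0.2769] yaw 12.83 tilt [-0.0014 -0.0002] F [ 0.5 -0.8 -2.1] M [-0.07 -0.01 -0.04] w 0.0112
```

View pics/w7z.png

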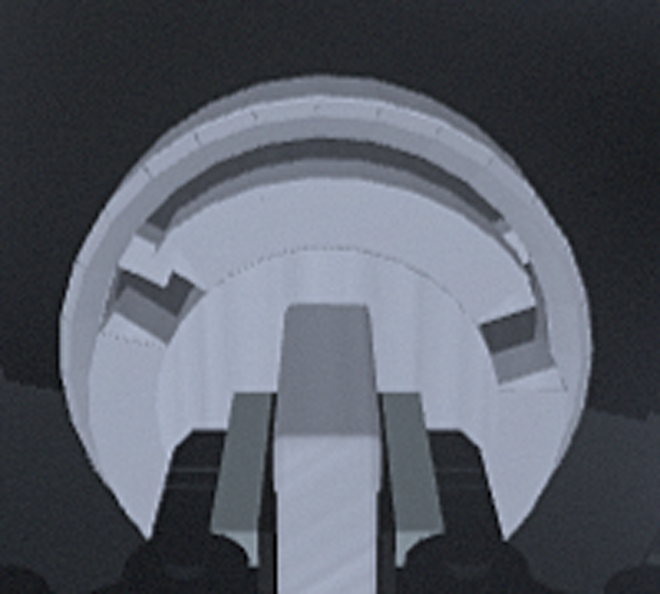

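Request:
move_arm(
  motion=[
    {"tx": 0,"ty": 0,"tz": 0.002,"ax": 0,"ay": 0,"az": 0,"claw": 0.004},
    {"tx": 0,"ty": 0,"tz": 0.002,"ax": 0,"ay": 0,"az": 0,"claw": 0.004},
    {"tx": 0,"ty": 0,"tz": 0.001,"ax": 0,"ay": 0,"az": 0,"claw": 0.004},
    {"tx": 0,"ty": 0,"tz": 0,"ax": 0,"ay": 0,"az": 0,"claw": 0.004},
    {"tx": 0,"ty": 0,"tz": 0,"ax": 0,"ay": 0,"az": 0,"claw": 0.004},
  ],
)

```text
time_s: 8.03
position: [0.5744, -0.1468, 0.2727]
ee_rot: [[-0.975, -0.222, -0.0], [-0.222, 0.975, 0.0], [0.0, 0.0, -1.0]]
wrist_force: [-0.2, 0.3, -1.3]
gripper_width: 0.0112
```

```bash
python3 st.py
```

```text
t 8.0333 p [ 0.5744 -0.1468  0.2727] yaw 12.82 tilt [-0.0001  0.0001] F [-0.2  0.3 -1.3] M [ 0.02  0.02 -0.02] w 0.0112
```

Request:
move_arm(
  motion=[
    {"tx": 0,"ty": 0,"tz": 0.0015,"ax": 0,"ay": 0,"az": 0,"claw": 0.004},
    {"tx": 0,"ty": 0,"tz": 0.001,"ax": 0,"ay": 0,"az": 0,"claw": 0.004},
    {"tx": 0,"ty": 0,"tz": 0,"ax": 0,"ay": 0,"az": 0,"claw": 0.004},
  ],
)

```text
time_s: 8.28
position: [0.5743, -0.1467, 0.2699]
ee_rot: [[-0.975, -0.222, -0.0], [-0.222, 0.975, 0.0], [0.0, 0.0, -1.0]]
wrist_force: [1.0, 0.0, -2.9]
gripper_width: 0.0108
```

```bash
python3 st.py
```

```text
t 8.2833 p [ 0.5743 -0.1467  0.2699] yaw 12.82 tilt [-0.0004  0.0002] F [ 1.   0.  -2.9] M [-0.03  0.    0.01] w 0.0108
```

Request:
move_arm(
  motion=[
    {"tx": 0,"ty": 0,"tz": 0.001,"ax": 0,"ay": 0,"az": 0,"claw": 0.004},
    {"tx": 0,"ty": 0,"tz": 0.001,"ax": 0,"ay": 0,"az": 0,"claw": 0.004},
    {"tx": 0,"ty": 0,"tz": 0.001,"ax": 0,"ay": 0,"az": 0,"claw": 0.004},
    {"tx": 0,"ty": 0,"tz": 0,"ax": 0,"ay": 0,"az": 0,"claw": 0.004},
  ],
)

```text
time_s: 8.62
position: [0.5743, -0.1468, 0.2669]
ee_rot: [[-0.975, -0.222, -0.0], [-0.222, 0.975, 0.0], [0.0, 0.0, -1.0]]
wrist_force: [-0.1, 0.8, -1.7]
gripper_width: 0.0111
```

Request:
move_arm(
  motion=[
    {"tx": 0,"ty": 0,"tz": 0.001,"ax": 0,"ay": 0,"az": 0,"claw": 0.004},
    {"tx": 0,"ty": 0,"tz": 0.0005,"ax": 0,"ay": 0,"az": 0,"claw": 0.004},
    {"tx": 0,"ty": 0,"tz": 0,"ax": 0,"ay": 0,"az": 0,"claw": 0.004},
    {"tx": 0,"ty": 0,"tz": 0,"ax": 0,"ay": 0,"az": 0,"claw": 0.004},
  ],
)

```text
time_s: 8.95
position: [0.5744, -0.1468, 0.2656]
ee_rot: [[-0.975, -0.222, -0.0], [-0.222, 0.975, 0.0], [0.0, 0.0, -1.0]]
wrist_force: [0.2, 0.5, -2.0]
gripper_width: 0.0115
```

```bash
python3 st.py
```

```text
t 8.95 p [ 0.5744 -0.1468  0.2656] yaw 12.82 tilt [-0.0001  0.0001] F [ 0.2  0.5 -2. ] M [ 0.01 -0.01  0.03] w 0.0115
```

Request:
move_arm(
  motion=[
    {"tx": 0,"ty": 0,"tz": 0.0007,"ax": 0,"ay": 0,"az": 0,"claw": 0.004},
    {"tx": 0,"ty": 0,"tz": 0.0006,"ax": 0,"ay": 0,"az": 0,"claw": 0.004},
    {"tx": 0,"ty": 0,"tz": 0,"ax": 0,"ay": 0,"az": 0,"claw": 0.004},
  ],
)

```text
time_s: 9.2
position: [0.5743, -0.1467, 0.2642]
ee_rot: [[-0.975, -0.222, -0.0], [-0.222, 0.975, 0.0], [0.0, 0.0, -1.0]]
wrist_force: [1.0, -0.2, -3.1]
gripper_width: 0.0112
```

Request:
move_arm(
  motion=[
    {"tx": 0,"ty": 0,"tz": 0.0006,"ax": 0,"ay": 0,"az": 0,"claw": 0.004},
    {"tx": 0,"ty": 0,"tz": 0.0006,"ax": 0,"ay": 0,"az": 0,"claw": 0.004},
    {"tx": 0,"ty": 0,"tz": 0,"ax": 0,"ay": 0,"az": 0,"claw": 0.004},
  ],
)

```text
time_s: 9.45
position: [0.5744, -0.1467, 0.263]
ee_rot: [[-0.975, -0.222, -0.0], [-0.222, 0.975, 0.0], [0.0, 0.0, -1.0]]
wrist_force: [-0.3, -0.1, -3.1]
gripper_width: 0.0113
```

```bash
python3 st.py
```

```text
t 9.45 p [ 0.5744 -0.1467  0.263 ] yaw 12.83 tilt [-0.0001  0.0001] F [-0.3 -0.1 -3.1] M [-0.02 -0.06 -0.03] w 0.0113
```

Request:
move_arm(
  motion=[
    {"tx": 0,"ty": 0,"tz": 0.0006,"ax": 0,"ay": 0,"az": 0,"claw": 0.004},
    {"tx": 0,"ty": 0,"tz": 0,"ax": 0,"ay": 0,"az": 0,"claw": 0.004},
  ],
)

```text
time_s: 9.62
position: [0.5744, -0.1468, 0.2629]
ee_rot: [[-0.975, -0.222, 0.0], [-0.222, 0.975, -0.0], [-0.0, -0.0, -1.0]]
wrist_force: [-1.7, 0.5, -0.9]
gripper_width: 0.0115
```

Request:
move_arm(
  motion=[
    {"tx": 0,"ty": 0,"tz": 0.0006,"ax": 0,"ay": 0,"az": 0,"claw": 0.004},
    {"tx": 0,"ty": 0,"tz": 0,"ax": 0,"ay": 0,"az": 0,"claw": 0.004},
  ],
)

```text
time_s: 9.78
position: [0.5744, -0.1468, 0.2628]
ee_rot: [[-0.975, -0.222, 0.001], [-0.222, 0.975, -0.0], [-0.001, -0.0, -1.0]]
wrist_force: [-2.9, 0.1, 3.6]
gripper_width: 0.0113
```

Request:
move_arm(
  motion=[
    {"tx": 0,"ty": 0,"tz": 0.0006,"ax": 0,"ay": 0,"az": 0,"claw": 0.004},
    {"tx": 0,"ty": 0,"tz": 0,"ax": 0,"ay": 0,"az": 0,"claw": 0.004},
  ],
)

```text
time_s: 9.95
position: [0.5744, -0.1468, 0.2621]
ee_rot: [[-0.975, -0.222, 0.001], [-0.222, 0.975, -0.0], [-0.001, -0.0, -1.0]]
wrist_force: [-2.2, 1.4, 5.3]
gripper_width: 0.0111
```

Request:
move_arm(
  motion=[
    {"tx": 0,"ty": 0,"tz": 0,"ax": 0,"ay": 0,"az": -1,"claw": 0.004},
    {"tx": 0,"ty": 0,"tz": 0,"ax": 0,"ay": 0,"az": -1,"claw": 0.004},
  ],
)

```text
time_s: 10.12
position: [0.5746, -0.1468, 0.262]
ee_rot: [[-0.966, -0.257, 0.001], [-0.257, 0.966, -0.0], [-0.001, -0.001, -1.0]]
wrist_force: [-0.6, 0.2, 4.2]
gripper_width: 0.011
```

```bash
python3 st.py
```

```text
t 10.1167 p [ 0.5746 -0.1468  0.262 ] yaw 14.92 tilt [ 0.0015 -0.0002] F [-0.6  0.2  4.2] M [ 0.18  0.26 -0.12] w 0.011
```

Request:
move_arm(
  motion=[
    {"tx": 0,"ty": 0,"tz": 0,"ax": 0,"ay": 0,"az": -1,"claw": 0.004},
    {"tx": 0,"ty": 0,"tz": 0,"ax": 0,"ay": 0,"az": -1,"claw": 0.004},
  ],
)

```text
time_s: 10.28
position: [0.5748, -0.1468, 0.2619]
ee_rot: [[-0.957, -0.291, 0.002], [-0.291, 0.957, -0.0], [-0.002, -0.001, -1.0]]
wrist_force: [1.2, 0.6, 4.4]
gripper_width: 0.0115
```

```bash
python3 st.py
```

```text
t 10.2833 p [ 0.5748 -0.1468  0.2619] yaw 16.93 tilt [ 0.002  -0.0002] F [1.2 0.6 4.4] M [ 0.14 -0.4  -0.12] w 0.0115
```

Request:
move_arm(
  motion=[
    {"tx": 0,"ty": 0,"tz": 0,"ax": 0,"ay": 0,"az": -1,"claw": 0.004},
    {"tx": 0,"ty": 0,"tz": 0,"ax": 0,"ay": 0,"az": 0,"claw": 0.004},
  ],
)

```text
time_s: 10.45
position: [0.5748, -0.1466, 0.2617]
ee_rot: [[-0.951, -0.308, 0.002], [-0.308, 0.951, 0.0], [-0.002, -0.0, -1.0]]
wrist_force: [1.8, -0.0, 4.5]
gripper_width: 0.0112
```

```bash
python3 st.py
```

```text
t 10.45 p [ 0.5748 -0.1466  0.2617] yaw 17.92 tilt [0.0017 0.0002] F [ 1.8 -0.   4.5] M [ 0.36 -0.8  -0.04] w 0.0112
```

Request:
move_arm(
  motion=[
    {"tx": 0,"ty": 0,"tz": 0,"ax": 0,"ay": 0,"az": -1,"claw": 0.004},
    {"tx": 0,"ty": 0,"tz": 0,"ax": 0,"ay": 0,"az": 0,"claw": 0.004},
  ],
)

```text
time_s: 10.62
position: [0.5739, -0.1466, 0.26]
ee_rot: [[-0.946, -0.324, -0.003], [-0.324, 0.946, 0.001], [0.002, 0.002, -1.0]]
wrist_force: [0.5, -0.1, -3.1]
gripper_width: 0.0113
```

```bash
python3 st.py
```

```text
t 10.6167 p [ 0.5739 -0.1466  0.26  ] yaw 18.89 tilt [-0.0027  0.0008] F [ 0.5 -0.1 -3.1] M [-0.09 -0.17  0.02] w 0.0113
```

Request:
move_arm(
  motion=[
    {"tx": 0,"ty": 0,"tz": 0,"ax": 0,"ay": 0,"az": -1,"claw": 0.004},
    {"tx": 0,"ty": 0,"tz": 0,"ax": 0,"ay": 0,"az": 0,"claw": 0.004},
  ],
)

```text
time_s: 10.78
position: [0.5738, -0.1468, 0.2597]
ee_rot: [[-0.94, -0.34, -0.004], [-0.34, 0.94, 0.0], [0.003, 0.002, -1.0]]
wrist_force: [-0.0, -0.9, -2.0]
gripper_width: 0.0115
```

```bash
python3 st.py
```

```text
t 10.7833 p [ 0.5738 -0.1468  0.2597] yaw 19.88 tilt [-0.0036  0.0005] F [-0.  -0.9 -2. ] M [ 0.02 -0.   -0.06] w 0.0115
```

Request:
move_arm(
  motion=[
    {"tx": 0,"ty": 0,"tz": 0,"ax": 0,"ay": 0,"az": -1,"claw": 0.004},
    {"tx": 0,"ty": 0,"tz": 0,"ax": 0,"ay": 0,"az": 0,"claw": 0.004},
    {"tx": 0,"ty": 0,"tz": 0,"ax": 0,"ay": 0,"az": 0,"claw": 0.004},
    {"tx": 0,"ty": 0,"tz": 0,"ax": 0,"ay": 0,"az": 0,"claw": 0.004},
  ],
)

```text
time_s: 11.12
position: [0.5743, -0.1468, 0.2612]
ee_rot: [[-0.935, -0.355, -0.001], [-0.355, 0.935, 0.0], [0.0, 0.0, -1.0]]
wrist_force: [-0.1, -0.1, -2.4]
gripper_width: 0.0112
```

```bash
python3 st.py
```

```text
t 11.1167 p [ 0.5743 -0.1468  0.2612] yaw 20.82 tilt [-0.0005  0.0001] F [-0.1 -0.1 -2.4] M [0.05 0.   0.  ] w 0.0112
```

Request:
move_arm(
  motion=[
    {"tx": 0,"ty": 0,"tz": 0.001,"ax": 0,"ay": 0,"az": 0,"claw": 0.004},
    {"tx": 0,"ty": 0,"tz": 0.001,"ax": 0,"ay": 0,"az": 0,"claw": 0.004},
    {"tx": 0,"ty": 0,"tz": 0,"ax": 0,"ay": 0,"az": 0,"claw": 0.004},
    {"tx": 0,"ty": 0,"tz": 0,"ax": 0,"ay": 0,"az": 0,"claw": 0.004},
  ],
)

```text
time_s: 11.45
position: [0.5743, -0.1468, 0.2592]
ee_rot: [[-0.935, -0.355, -0.0], [-0.355, 0.935, 0.0], [0.0, 0.0, -1.0]]
wrist_force: [-0.4, 0.2, -1.9]
gripper_width: 0.011
```

```bash
python3 st.py
```

```text
t 11.45 p [ 0.5743 -0.1468  0.2592] yaw 20.82 tilt [-0.0004  0.0001] F [-0.4  0.2 -1.9] M [-0.01  0.01 -0.  ] w 0.011
```

Request:
move_arm(
  motion=[
    {"tx": 0,"ty": 0,"tz": 0.001,"ax": 0,"ay": 0,"az": 0,"claw": 0.004},
    {"tx": 0,"ty": 0,"tz": 0.0005,"ax": 0,"ay": 0,"az": 0,"claw": 0.004},
    {"tx": 0,"ty": 0,"tz": 0,"ax": 0,"ay": 0,"az": 0,"claw": 0.004},
    {"tx": 0,"ty": 0,"tz": 0,"ax": 0,"ay": 0,"az": 0,"claw": 0.004},
  ],
)

```text
time_s: 11.78
position: [0.5744, -0.1468, 0.2578]
ee_rot: [[-0.935, -0.356, -0.0], [-0.356, 0.935, 0.0], [0.0, 0.0, -1.0]]
wrist_force: [0.7, 0.5, -2.3]
gripper_width: 0.0109
```

```bash
python3 st.py
```

```text
t 11.7833 p [ 0.5744 -0.1468  0.2578] yaw 20.82 tilt [-0.0001  0.0001] F [ 0.7  0.5 -2.3] M [0.   0.01 0.01] w 0.0109
```

Request:
move_arm(
  motion=[
    {"tx": 0,"ty": 0,"tz": 0.0006,"ax": 0,"ay": 0,"az": 0,"claw": 0.004},
    {"tx": 0,"ty": 0,"tz": 0.0006,"ax": 0,"ay": 0,"az": 0,"claw": 0.004},
    {"tx": 0,"ty": 0,"tz": 0,"ax": 0,"ay": 0,"az": 0,"claw": 0.004},
  ],
)

```text
time_s: 12.03
position: [0.5743, -0.1467, 0.2565]
ee_rot: [[-0.935, -0.356, -0.0], [-0.356, 0.935, 0.0], [0.0, 0.0, -1.0]]
wrist_force: [-0.3, 0.4, -2.0]
gripper_width: 0.0109
```

```bash
python3 st.py
```

```text
t 12.0333 p [ 0.5743 -0.1467  0.2565] yaw 20.82 tilt [-0.0002  0.0002] F [-0.3  0.4 -2. ] M [ 0.02 -0.02 -0.02] w 0.0109
```

Sinking freely past the keys. The floor should be near TCP z 0.2559.

Request:
move_arm(
  motion=[
    {"tx": 0,"ty": 0,"tz": 0.0006,"ax": 0,"ay": 0,"az": 0,"claw": 0.004},
    {"tx": 0,"ty": 0,"tz": 0,"ax": 0,"ay": 0,"az": 0,"claw": 0.004},
  ],
)

```text
time_s: 12.2
position: [0.5744, -0.1468, 0.256]
ee_rot: [[-0.935, -0.356, -0.0], [-0.356, 0.935, 0.0], [0.0, 0.0, -1.0]]
wrist_force: [-0.2, 0.2, -1.8]
gripper_width: 0.0111
```

Request:
move_arm(
  motion=[
    {"tx": 0,"ty": 0,"tz": 0.0005,"ax": 0,"ay": 0,"az": 0,"claw": 0.004},
    {"tx": 0,"ty": 0,"tz": 0,"ax": 0,"ay": 0,"az": 0,"claw": 0.004},
  ],
)

```text
time_s: 12.37
position: [0.5744, -0.1468, 0.256]
ee_rot: [[-0.935, -0.356, 0.0], [-0.356, 0.935, -0.0], [-0.0, -0.0, -1.0]]
wrist_force: [-1.5, -0.4, -0.4]
gripper_width: 0.0114
```

Request:
move_arm(
  motion=[
    {"tx": 0,"ty": 0,"tz": 0.0005,"ax": 0,"ay": 0,"az": 0,"claw": 0.004},
    {"tx": 0,"ty": 0,"tz": 0,"ax": 0,"ay": 0,"az": 0,"claw": 0.004},
  ],
)

```text
time_s: 12.53
position: [0.5744, -0.1468, 0.2559]
ee_rot: [[-0.935, -0.356, 0.0], [-0.356, 0.935, -0.0], [-0.0, -0.0, -1.0]]
wrist_force: [-2.7, 1.3, 3.3]
gripper_width: 0.011
```

```bash
python3 st.py
```

```text
t 12.5333 p [ 0.5744 -0.1468  0.2559] yaw 20.83 tilt [ 0.0005 -0.0002] F [-2.7  1.3  3.3] M [0.5  0.95 0.  ] w 0.011
```

Request:
move_arm(
  motion=[
    {"tx": 0,"ty": 0,"tz": -0.0005,"ax": 0,"ay": 0,"az": 0,"claw": 0.004},
    {"tx": 0,"ty": 0,"tz": 0,"ax": 0,"ay": 0,"az": 0,"claw": 0.004},
    {"tx": 0,"ty": 0,"tz": 0,"ax": 0,"ay": 0,"az": 0,"claw": 0.004},
  ],
)

```text
time_s: 12.78
position: [0.5744, -0.1468, 0.2559]
ee_rot: [[-0.935, -0.356, 0.0], [-0.356, 0.935, -0.0], [-0.0, -0.0, -1.0]]
wrist_force: [-3.0, 1.6, 3.2]
gripper_width: 0.011
```

```bash
python3 st.py
```

```text
t 12.7833 p [ 0.5744 -0.1468  0.2559] yaw 20.83 tilt [ 0.0003 -0.    ] F [-3.   1.6  3.2] M [0.41 0.82 0.06] w 0.011
```

Request:
move_arm(
  motion=[
    {"tx": 0,"ty": 0,"tz": 0,"ax": 0,"ay": 0,"az": 0,"claw": 0.014},
    {"tx": 0,"ty": 0,"tz": 0,"ax": 0,"ay": 0,"az": 0,"claw": 0.018},
    {"tx": 0,"ty": 0,"tz": 0,"ax": 0,"ay": 0,"az": 0,"claw": 0.026},
    {"tx": 0,"ty": 0,"tz": 0,"ax": 0,"ay": 0,"az": 0,"claw": 0.034},
    {"tx": 0,"ty": 0,"tz": 0,"ax": 0,"ay": 0,"az": 0,"claw": 0.034},
  ],
)

```text
time_s: 13.2
position: [0.5744, -0.1468, 0.2554]
ee_rot: [[-0.935, -0.355, -0.0], [-0.355, 0.935, 0.0], [0.0, 0.0, -1.0]]
wrist_force: [0.3, 0.2, -0.1]
gripper_width: 0.0339
```

Run:
```python
import cv2,pickle
from cell import bot
import st
c=bot.capture("wrist"); cv2.imwrite("pics/w8.png",c["image"])
```

```text
t 13.2 p [ 0.5744 -0.1468  0.2554] yaw 20.82 tilt [-0.0001  0.    ] F [ 0.3  0.2 -0.1] M [-0.01  0.   -0.06] w 0.0339
```

View pics/w8.png

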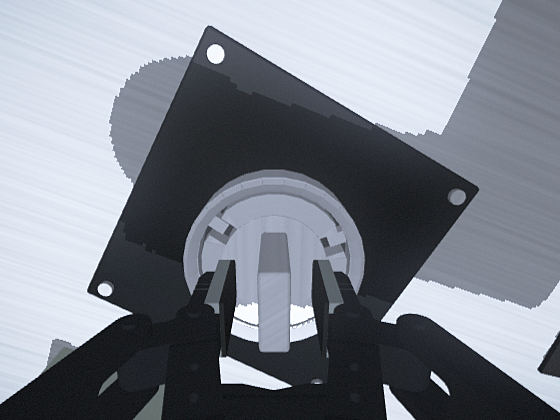

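The jaws are clear of the bar (columns 258–292, pads at 235 and 315), and the keys show inside the notches at (218,228) and (335,240). Retreating straight up.

Request:
move_arm(
  motion=[
    {"tx": 0,"ty": 0,"tz": -0.01,"ax": 0,"ay": 0,"az": 0,"claw": 0.034},
    {"tx": 0,"ty": 0,"tz": -0.02,"ax": 0,"ay": 0,"az": 0,"claw": 0.034},
    {"tx": 0,"ty": 0,"tz": -0.03,"ax": 0,"ay": 0,"az": 0,"claw": 0.034},
    {"tx": 0,"ty": 0,"tz": -0.03,"ax": 0,"ay": 0,"az": 0,"claw": 0.034},
    {"tx": 0,"ty": 0,"tz": -0.02,"ax": 0,"ay": 0,"az": 0,"claw": 0.034},
  ],
)

```text
time_s: 13.67
position: [0.5743, -0.147, 0.37]
ee_rot: [[-0.935, -0.356, 0.004], [-0.356, 0.935, -0.001], [-0.003, -0.002, -1.0]]
wrist_force: [0.6, -0.4, 0.8]
gripper_width: 0.0336
```

Request:
move_arm(
  motion=[
    {"tx": -0.01,"ty": 0,"tz": 0,"ax": 0,"ay": 0,"az": 0,"claw": 0.034},
    {"tx": -0.02,"ty": 0,"tz": 0,"ax": 0,"ay": 0,"az": 0,"claw": 0.034},
    {"tx": -0.01,"ty": 0,"tz": 0,"ax": 0,"ay": 0,"az": 0,"claw": 0.034},
    {"tx": 0,"ty": 0,"tz": 0,"ax": 0,"ay": 0,"az": 0,"claw": 0.034},
    {"tx": 0,"ty": 0,"tz": 0,"ax": 0,"ay": 0,"az": 0,"claw": 0.034},
  ],
)

```text
time_s: 14.08
position: [0.6119, -0.1324, 0.3648]
ee_rot: [[-0.935, -0.356, -0.002], [-0.356, 0.935, -0.0], [0.002, 0.001, -1.0]]
wrist_force: [0.2, 0.0, -0.3]
gripper_width: 0.0339
```

Run:
```python
import cv2,pickle,numpy as np
from cell import bot
import st
c=bot.capture("wrist"); d=bot.capture("scene"); cv2.imwrite("pics/scene9.png",d["image"]); pickle.dump(c,open("w9.pkl","wb"))
a=cv2.resize(c["image"],(560,420)); cv2.imwrite("pics/w9.png",a)
```

```text
t 14.0833 p [ 0.6119 -0.1324  0.3648] yaw 20.85 tilt [-0.0017 -0.0001] F [ 0.2  0.  -0.3] M [0.01 0.06 0.01] w 0.0339
```

View pics/w9.png

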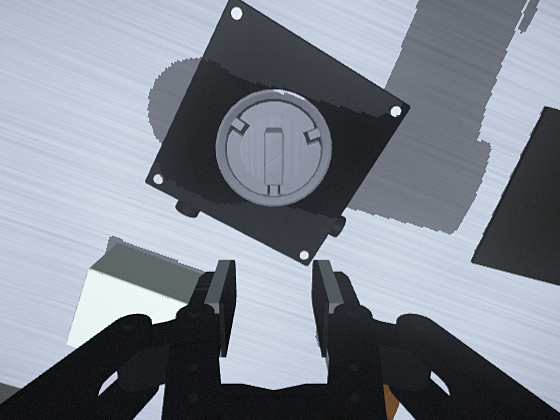

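View pics/scene9.png

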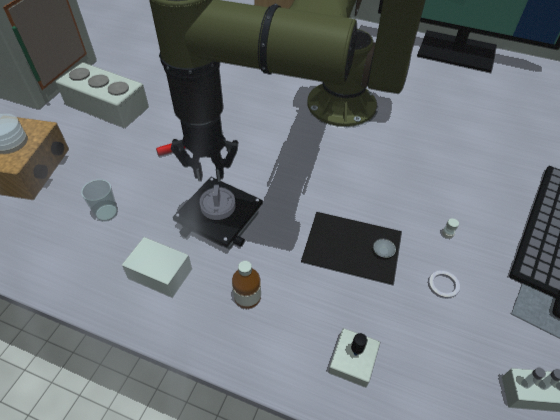

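The wrist view shows all three keys in the notches at (238,126), (312,134) and (274,188), with the disc concentric in the cup. The other objects look unmoved. Handing in.

Run:
```python
from cell import bot
print(bot.job_done())
```

```text
the job is handed in; nothing more can be done
None
```

The insert is in the nest with all three keys in its notches, released, and the job is handed in at about 14 s.

- **Turning and seating:** I set it on the keys about 8° off, at TCP z 0.2629, with about 8 N on the nest. Turning it counter-clockwise, the keys let go at a yaw of about 18–19°. I centred it at 20.8° and lowered it until it met the floor at TCP z 0.2560, which is 7 mm lower, as the seat should be.
- **Forces:** the largest contact I saw on the nest was about 8 N. Readings came only at the end of each move, so short peaks in between would not show.
- **Last checks:** after release the wrist force was about zero, and the wrist picture showed the disc concentric in the cup. I judged level from that picture and the 7 mm drop and did not measure it separately. In the scene picture nothing else looks moved; the arm partly hides the screwdriver there.
- **Disagreement:** the wrist camera's view of the held insert was about 1.6 mm off sideways from the gripper's centre. I corrected for this, and the insert entered the bore without touching.

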